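Fetch the pine block from behind the bottles

TASK

The pine block at the back of the wooden tidy is wanted for painting, but the paint bottle, the glue bottle and the glitter jar stand in front of it. First park all three upright in the grey side tray, then fetch the block and lay it flat in the middle of the round turntable, and only then put the three back in the tidy, each upright exactly where it stood before. Never tip the three over, and leave the nail tin where it is.

Things in the scene. Friction and masses are not known exactly. Their poses are not given: they have to be found in the camera images.
- tidy: Fixed brown wooden tidy, 190 (x) by 260 mm (y), base 12 mm thick: its contents stand 12 mm above the table. Origin: centre of underside; x from open front to back. In front, grey felt discs at x -45, y -80, 0, +80 mm: a container stands within 6 mm of each centre, in any order. Back rail 40 mm high at x 85 to 95 mm, cheeks 28 mm high at y +-120 to 130 mm, x 5 to 90 mm.
- side_tray: Fixed shallow grey open tray, 240 mm (x) by 140 mm (y), 16 mm high, walls and floor 5 mm thick: things in it stand 5 mm above the table. Origin: centre of its underside, x along its length. Empty at the start; stands to the left or right of the tidy.
- turntable: Fixed low round painting turntable with white disc, 150 mm across; its flat top is 26 mm above the table, with a thin dark ring of 100 mm diameter and a dark dot at the centre. It does not turn. Origin: centre of its underside, on its axis. Stands to the other side of the tidy from the tray.
- paint_bottle: Loose white paint bottle with blue label and white cap, standing in the tidy (similar bottles with other labels, far back at the left of the table, are not meant). Round, 50 mm diameter up to 74 mm, then cap 38 mm diameter, 94 mm high in all, 0.12 kg. Origin: centre of its underside, z up.
- glue_bottle: Loose slim green-and-white glue bottle with a green cap, the tallest of the three in the tidy. Round, 40 mm diameter, 153 mm high, 0.09 kg. Origin: centre of its underside, z up.
- glitter_jar: Loose small jar with green label and dark lid, standing in the tidy. Round, 42 mm diameter (lid 44 mm), 105 mm high, 0.11 kg. Origin: centre of its underside, z up.
- pine_block: Loose bare pine block, 45 mm (x) by 80 mm (y) by 30 mm high, 0.05 kg, lying flat at the back of the tidy, its long side along the row of containers, about 5 to 25 mm behind them. Origin: centre of its underside, z up.
- nail_tin: Loose round metal tin, 76 mm diameter, 58 mm high, standing on the table in front of the tidy, between it and the robot. Bystander: leave it alone. Origin: centre of its underside, z up.
Things that resemble listed ones, but are neither listed nor needed, are in the scene too. What is shaped like the glitter_jar but orange or pink is not meant.

How it is judged:
On the way, in this order (a step that is already met when the one before it is completed fails the run):
1. all three containers stand upright in the side tray while the block still lies in the tidy (x of paint_bottle in the frame of side_tray between -0.115 and 0.115 m and y of paint_bottle in the frame of side_tray between -0.065 and 0.065 m and z of each of paint_bottle, glue_bottle, glitter_jar in the frame of side_tray below 0.012 m and angle between each of paint_bottle, glue_bottle, glitter_jar's own z axis and vertical below 0.15 rad and x of glue_bottle in the frame of side_tray between -0.115 and 0.115 m and y of glue_bottle in the frame of side_tray between -0.065 and 0.065 m and x of glitter_jar in the frame of side_tray between -0.115 and 0.115 m and y of glitter_jar in the frame of side_tray between -0.065 and 0.065 m and distance of pine_block from where it was at the start of the episode below 0.04 m), for 0.2 s.
2. the block lies flat in the middle of the turntable, released, while all three containers still stand in the side tray (x of paint_bottle in the frame of side_tray between -0.115 and 0.115 m and y of paint_bottle in the frame of side_tray between -0.065 and 0.065 m and z of each of paint_bottle, glue_bottle, glitter_jar in the frame of side_tray below 0.012 m and angle between each of paint_bottle, glue_bottle, glitter_jar's own z axis and vertical below 0.15 rad and x of glue_bottle in the frame of side_tray between -0.115 and 0.115 m and y of glue_bottle in the frame of side_tray between -0.065 and 0.065 m and x of glitter_jar in the frame of side_tray between -0.115 and 0.115 m and y of glitter_jar in the frame of side_tray between -0.065 and 0.065 m and horizontal distance between pine_block and turntable below 0.015 m and height (world z) of pine_block between 0.022 and 0.031 m and angle between pine_block's own z axis and vertical below 0.1 rad and contact force between pine_block and the fingers below 0.1 N), for 0.2 s.
At the end, for the whole second after the job is handed in: Block flat (0.1 rad) on the turntable, centre within 15 mm of its centre; paint bottle, glue bottle and glitter jar upright (0.1 rad) in the tidy, each within 15 mm of where it stood at the start; all four at rest; nail tin within 30 mm of its start (horizontal distance between pine_block and turntable below 0.015 m and height (world z) of pine_block between 0.022 and 0.031 m and angle between each of pine_block, paint_bottle, glue_bottle, glitter_jar's own z axis and vertical below 0.1 rad and distance of each of paint_bottle, glue_bottle, glitter_jar from where it was at the start of the episode below 0.015 m and linear speed of each of paint_bottle, glue_bottle, glitter_jar, pine_block below 0.02 m/s and angular speed of each of paint_bottle, glue_bottle, glitter_jar, pine_block below 0.2 rad/s and distance of nail_tin from where it was at the start of the episode below 0.03 m); the robot touches nothing.
It fails at once if a container is tipped over (more than 0.7 rad) (angle between any of paint_bottle, glue_bottle, glitter_jar's own z axis and vertical above 0.7 rad).
It fails at once if the nail tin is moved more than 30 mm (distance of nail_tin from where it was at the start of the episode above 0.03 m).
It also fails if it takes over 139 s, if anything falls off the work surface, if the arm or the gripper's body presses on something with over 40 N, if the wrist force passes 120 N, or if a joint passes its speed limit or range.

ROBOT

A 6-joint arm with a two-finger parallel gripper is mounted at the origin on a cart in front of the work surface, level with it; the furniture and walls round the work are solid. World frame = base frame: x ahead of the robot, y to its left, z up, the work surface at z = 0. Lengths are in m, angles in rad, forces in N, time in s.
With the tool pointing down it reaches from about 0.325 to 0.85 m from the base axis. Payload 4.4 kg.
Tool frame: the origin (TCP) lies midway between the tips of the shut fingers; the grasp point (between the pads) lies 19 mm behind it; z points along the fingers, y is the direction in which the jaws open and shut (so a half turn about z gives the same grasp; the last joint's range is limited). The gripper opens to 94 mm and grips with 3 to 60 N. Pads are 16 mm wide; open, the fingers measure 119 mm over their backs; the gripper's body (75 mm by 177 mm) begins 78 mm behind the grasp point.
Start: joints at [-1.256, 0.207, 1.542, -0, 1.393, -0.15], TCP at [0.258, -0.514, 0.205] pointing down, gripper open.
Joint ranges: [-2.73, 2.73], [-0.86, 2.22], [0.23, 2.46], [-1.11, 4.25], [0.08, 2.63], [-2.82, 2.82]. Speed limits (rad/s): [2.79, 2.79, 3.14, 3.14, 3.14, 3.14].

INTERFACE

Orientations are given as a rotation vector (axis times angle).
In Python, from cell import robot gives the robot as it stands. The module is installed in compiled form; this text tells all that it offers.
- The arm moves only by the shell command python3 -m pendant 'ROWS' [FORCE]. ROWS is JSON, a list that holds one entry, the list of rows, each a list of 7 numbers: the shift along the world's x, y, z scaled (see below), then the turn, a rotation vector about the world's x, y, z scaled (see below), then the gripper's target within -1 to 1 (fully open at 1, half-way at 0, shut at -1). A call has 1 to 5 rows; each row is the pose to reach, as a shift and turn from the pose commanded when the call began, turning the shorter way round; what a row does not reach only later rows make up. The controller multiplies each number of a shift by 0.12 m and each number of a turn by 180 degrees. A row lasts 1/10 s, in which the tool goes at most 50 mm and 8.59 degrees, less where a joint would pass 70% of its speed; a pose out of reach is approached as far as the arm can. A call with a number of a shift or a turn outside -1 to 1 is refused whole. A call with a gripper value outside its range is refused whole. The fingers move at their own pace and stop on an object; FORCE is the grip in N (left out, the last holds). Time passes only in rows, so rows that repeat a pose let the fingers close. It gives the time, the measured TCP pose, the force and the opening at its end, in the units of the state.
- robot.state(): the state, without advancing time (a new reading comes with each control period).
- robot.snapshot(name): name is "scene" or "side" or "wrist"; returns a dict with "pixels" (420x560x3 uint8, red, green, blue), "range_z" (420x560 float32, m along the optical axis (not along the pixel's ray), 0 where there is no reading), "fx", "fy", "cx", "cy" (pixels), "xyz" and "orientation" of the camera in the world. Camera axes: x right, y up, looking along -z (the intrinsics and any distortion apply to the point x, -y, -z); pixel columns grow to the right and rows downward; lengths in m; the calibration is good to about 2 mm. A picture is of the moment at which its call begins.
- robot.sign_off(): hands the job in, once; it reports no verdict.
The state is a dict: "time": time; "q": joint angles; "qvel": joint speeds; "joint_torque": joint torques, N m; "tcp_pos": TCP position; "eef_rot": TCP orientation; "ft_force": force on the tool from outside, world axes, zero at the start; "wrist_torque": the same for the moment, N m; "grip_width": finger opening in m.
Only numpy, scipy, OpenCV 4.12 (cv2) and the standard library are available. Lean on these libraries where they do the work, as an engineer would, in place of code of your own. Each camera call takes 0.05 s, during which the arm holds its last target. There are 200 camera calls.

## Working session

There is one attempt and no reset: what is moved stays moved. The work goes in short steps, Python scripts to look and compute and a shell command to move; the robot and the scene stay as the last step left them, time stands still between calls to the robot, and variables do not carry over. Pictures are saved under pics/ and viewed, on a budget of 14 in all, crops included, one or two more only if the job needs it, and the job is handed in when it is done.

```bash
mkdir -p pics; cat > h.py <<'E'
import numpy as np, cv2
from scipy.spatial.transform import Rotation as R
from cell import robot
def snap(n,save=None):
    s=robot.snapshot(n)
    if save: cv2.imwrite('pics/'+save+'.png',s['pixels'][:,:,::-1])
    return s
def rot(s):
    o=np.array(s['orientation'],float)
    return R.from_rotvec(o).as_matrix() if o.shape==(3,) else (o if o.shape==(3,3) else R.from_quat(o).as_matrix())
def cloud(s):
    v,u=np.mgrid[0:420,0:560]; z=s['range_z']
    p=np.stack([(u-s['cx'])/s['fx']*z,-(v-s['cy'])/s['fy']*z,-z],-1)
    w=p@rot(s).T+np.array(s['xyz']); w[z==0]=np.nan
    return w
def ray(s,u,v,h):
    d=rot(s)@np.array([(u-s['cx'])/s['fx'],-(v-s['cy'])/s['fy'],-1]); o=np.array(s['xyz'])
    return o+d*(h-o[2])/d[2]
E
python3 - <<'E'
from h import *
for n in('scene','side'):
    s=snap(n,n+'0'); print(n,{k:s[k] for k in s if k not in('pixels','range_z')})
print(robot.state())
a=[cv2.imread(f'pics/{n}0.png') for n in('scene','side')]
E
```

```text
scene {'fx': 444.98154764518864, 'fy': 444.98154764518864, 'cx': 285.75386549027655, 'cy': 214.47959064595787, 'xyz': array([-0.19745431, -0.69782436,  0.63934928]), 'orientation': array([ 0.9959368 , -0.40940707, -0.74294512])}
side {'fx': 493.92317153820665, 'fy': 493.92317153820665, 'cx': 277.95458812573355, 'cy': 205.26933285119014, 'xyz': array([0.318946  , 0.95024287, 0.89283419]), 'orientation': array([ 0.14753277, -1.22986698, -2.64596675])}
{'time': 0.1, 'q': array([-1.25551246e+00,  2.07362141e-01,  1.54277231e+00,  2.44781560e-05,
        1.39353172e+00, -1.50504698e-01]), 'qvel': array([-3.51704081e-05, -2.80642035e-03, -1.85026245e-03, -6.12929614e-04,
        1.13516245e-03,  5.71331066e-04]), 'joint_torque': array([-9.15864912e-04, -3.71870685e+01, -2.82293326e+01,  6.98864227e-02,
        3.11768451e-02, -4.92786535e-05]), 'tcp_pos': array([ 0.25801609, -0.51305006,  0.2044098 ]), 'eef_rot': array([-3.05476640e+00, -7.24578685e-01,  2.30182427e-04]), 'ft_force': array([ 0.44221269, -0.56830545, -0.75113936]), 'wrist_torque': array([0.01119125, 0.01616599, 0.01111041]), 'grip_width': 0.09387702434802658}
```

View pics/scene0.png

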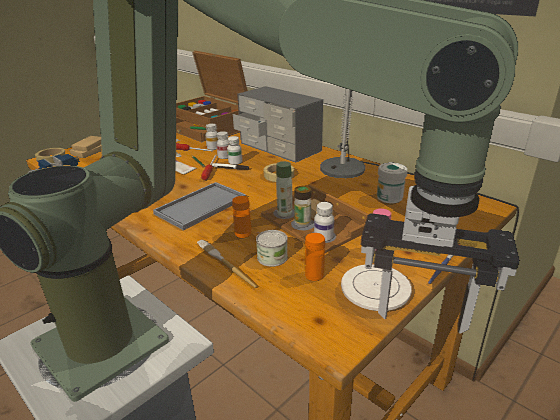

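View pics/side0.png

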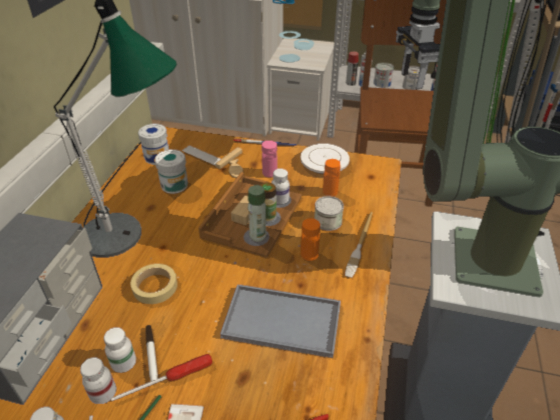

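The scene view shows the glue bottle (285,190), glitter jar (302,207), paint bottle (323,220), tin (272,248), turntable (377,287) and tray (198,205). Two orange jars stand at (241,215) and (315,256). The side view shows the block at (240,208), behind the row. Next I'll build a top-down map from both depth clouds.

```bash
python3 - <<'E'
from h import *
# top-down map: 1.25 mm/px, x up 0.2..0.8 , y left .45..-.55
im=np.zeros((480,800,3),np.uint8); zb=np.full((480,800),-1.)
for n in('scene','side'):
    s=snap(n); w=cloud(s).reshape(-1,3); c=s['pixels'].reshape(-1,3)[:,::-1]
    np.savez('pics/'+n+'.npz',w=w,c=c)
    m=(w[:,2]>-.02)&(w[:,2]<.17); w=w[m]; c=c[m]
    r=((.8-w[:,0])/.00125).astype(int); k=((.5-w[:,1])/.00125).astype(int)
    for i in np.flatnonzero((r>=0)&(r<479)&(k>=0)&(k<799)):
        if w[i,2]>zb[r[i],k[i]]:
            for a in(0,1):
                for b in (0,1):
                    if w[i,2]>zb[r[i]+a,k[i]+b]: zb[r[i]+a,k[i]+b]=w[i,2]; im[r[i]+a,k[i]+b]=c[i]
for x in np.arange(.2,.81,.1): cv2.putText(im,f'{x:.1f}',(0,int((.8-x)/.00125)+4),0,.4,(255,255,255)); 
for y in np.arange(-.5,.51,.1): cv2.line(im,(int((.5-y)/.00125),0),(int((.5-y)/.00125),8),(255,255,255)); cv2.putText(im,f'{y:.1f}',(int((.5-y)/.00125),18),0,.4,(255,255,255))
cv2.imwrite('pics/top.png',im); np.save('pics/zb.npy',zb)
E
```

```text
(no output)
```

View pics/top.png

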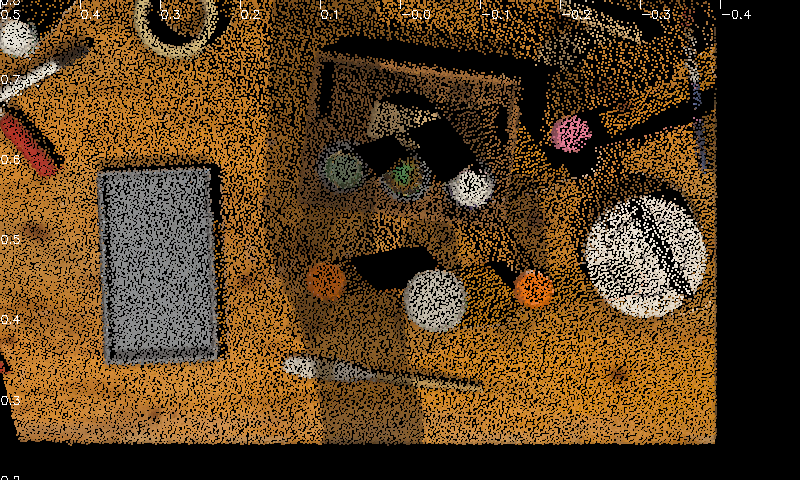

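The map shows the glue bottle near (0.586,0.074), glitter jar (0.578,-0.005), paint bottle (0.565,-0.089), block ~(0.65,0.0), tray ~(0.47,0.30), turntable (0.48,-0.31) and tin (0.425,-0.045). Now the exact fits.

```bash
python3 - <<'E'
from h import *
D=[np.load(f'pics/{n}.npz') for n in('scene','side')]
W=np.vstack([d['w'] for d in D]); C=np.vstack([d['c'] for d in D])
src=np.r_[np.zeros(len(D[0]['w'])),np.ones(len(D[1]['w']))]
def sel(cx,cy,r,z0,z1): return (np.hypot(W[:,0]-cx,W[:,1]-cy)<r)&(W[:,2]>z0)&(W[:,2]<z1)
from scipy.optimize import least_squares
def side(n,c,r,R0,z0,z1):
    m=sel(*c,r,z0,z1)
    p=W[m][:,:2]
    f=least_squares(lambda q:np.hypot(*(p-q).T)-R0,c,loss='soft_l1',f_scale=.002)
    print(n,'side fit',f.x.round(4),len(p),'rms',np.sqrt(np.mean(f.fun**2)).round(4),'top z',np.nanpercentile(W[sel(*c,.02,.02,.2)][:,2],[95,99]).round(4))
def top(n,c,r,z0,z1):
    for k in(0,1):
        m=sel(*c,r,z0,z1)&(src==k); p=W[m][:,:2]
        if len(p)>5:
            (a,b),rr=cv2.minEnclosingCircle(p.astype(np.float32)); print(n,'top src',k,round(a,4),round(b,4),'r',round(rr,4),len(p))
side('glue',(.586,.074),.03,.020,.04,.12); top('glue',(.586,.074),.03,.160,.17)
side('glitter',(.578,-.005),.03,.021,.03,.08); top('glitter',(.578,-.005),.03,.113,.122)
side('paint',(.565,-.089),.034,.025,.025,.075); top('paint',(.565,-.089),.034,.102,.111)
side('tin',(.425,-.045),.05,.038,.01,.05)
side('orL',(.448,.092),.035,.021,.02,.08); side('orR',(.438,-.168),.035,.021,.02,.08)
side('pink',(.632,-.215),.035,.021,.02,.08)
top('tt',(.48,-.308),.09,.022,.031)
for nm,x0,x1,y0,y1,z0,z1 in(('tray',.33,.62,.2,.4,.012,.02),('trayall',.33,.62,.2,.4,.003,.02),('block',.60,.70,-.07,.06,.037,.047),('tidybase',.46,.76,-.2,.15,.008,.016),('rail',.66,.76,-.2,.15,.047,.057),('tidyfloor+',.46,.76,-.2,.15,.008,.06)):
    m=(W[:,0]>x0)&(W[:,0]<x1)&(W[:,1]>y0)&(W[:,1]<y1)&(W[:,2]>z0)&(W[:,2]<z1)
    print(nm,m.sum(),cv2.minAreaRect(W[m][:,:2].astype(np.float32)),'zmed',np.median(W[m][:,2]).round(4))
E
```

```text
glue side fit [0.5889 0.0706] 811 rms 0.0018 top z [0.1658 0.1676]
glue top src 0 0.5897 0.0662 r 0.0232 85
glue top src 1 0.5904 0.0721 r 0.0208 151
glitter side fit [ 0.5808 -0.0049] 442 rms 0.0017 top z [0.1189 0.1199]
glitter top src 0 0.5812 -0.0054 r 0.0223 111
glitter top src 1 0.5831 -0.0032 r 0.0245 128
paint side fit [ 0.5701 -0.0886] 528 rms 0.0021 top z [0.1073 0.1096]
paint top src 0 0.5663 -0.0892 r 0.0198 99
paint top src 1 0.5722 -0.0881 r 0.0223 107
tin side fit [ 0.4269 -0.0442] 708 rms 0.0019 top z [0.0575 0.0588]
orL side fit [0.4491 0.0921] 684 rms 0.0018 top z [0.1077 0.1084]
orR side fit [ 0.439  -0.1679] 707 rms 0.0018 top z [0.1069 0.1089]
pink side fit [ 0.634  -0.2145] 253 rms 0.0023 top z [0.1074 0.109 ]
tt top src 0 0.4785 -0.3083 r 0.077 1974
tt top src 1 0.4853 -0.3054 r 0.0785 880
tray 1129 ((0.4674004912376404, 0.30334171652793884), (0.24595686793327332, 0.14558647572994232), 2.5217623710632324) zmed 0.0151
trayall 7925 ((0.47445088624954224, 0.3001760244369507), (0.1998458355665207, 0.2888597846031189), 89.93603515625) zmed 0.0058
block 315 ((0.6287574172019958, 0.0025721117854118347), (0.08284653723239899, 0.08542508631944656), 72.00949096679688) zmed 0.042
tidybase 3822 ((0.6061235070228577, -0.034818485379219055), (0.29049840569496155, 0.3300633132457733), 0.4527161419391632) zmed 0.012
rail 0 ((0.0, 0.0), (0.0, 0.0), 0.0) zmed nan
tidyfloor+ 7115 ((0.6061168313026428, -0.03503504395484924), (0.29220321774482727, 0.3299940228462219), 0.14750874042510986) zmed 0.0148
  return _methods._mean(a, axis=axis, dtype=dtype,
  ret = ret.dtype.type(ret / rcount)
```

```bash

python3 - <<'E'
from h import *
d=np.load('pics/side.npz')['w']; d=np.vstack([d,np.load('pics/scene.npz')['w']])
for z in np.arange(.18,.9,.06):
    m=(d[:,2]>z)&(d[:,2]<z+.06)&(d[:,0]>.5)&(d[:,0]<1.1)&(abs(d[:,1])<.5)
    if m.sum()>5: print(z.round(2),m.sum(),d[m].min(0).round(3),d[m].max(0).round(3))
E
python3 -m pendant '[[[0.55,0.95,0,0,0,-0.08,0.36],[0.55,0.95,0,0,0,-0.08,0.36],[0.55,0.95,0,0,0,-0.08,0.36],[0.55,0.95,0,0,0,-0.08,0.36],[0.55,0.95,0,0,0,-0.08,0.36]]]' 20
python3 -m pendant '[[[0.55,0.95,0,0,0,-0.068,0.36],[0.55,0.95,0,0,0,-0.068,0.36],[0.55,0.95,0,0,0,-0.068,0.36],[0.55,0.95,0,0,0,-0.068,0.36],[0.55,0.95,0,0,0,-0.068,0.36]]]'
```

```text
0.18 12343 [ 0.878 -0.467  0.18 ] [1.066 0.5   0.24 ]
0.24 4419 [ 0.968 -0.47   0.24 ] [1.1   0.498 0.3  ]
0.3 241 [0.976 0.134 0.3  ] [1.008 0.17  0.36 ]
0.36 283 [0.933 0.136 0.36 ] [1.012 0.17  0.42 ]
0.42 596 [0.742 0.143 0.42 ] [0.963 0.222 0.48 ]
0.48 2623 [ 0.718 -0.308  0.48 ] [1.1   0.213 0.54 ]
0.54 1085 [0.779 0.13  0.54 ] [0.865 0.182 0.6  ]
0.6 135 [0.817 0.14  0.6  ] [0.846 0.176 0.612]
time: 0.7
tcp_pos: [0.3245, -0.3995, 0.2055]
eef_rot: [3.123, 0.339, -0.0]
ft_force: [0.7, 0.0, 0.6]
grip_width: 0.064
time: 1.2
tcp_pos: [0.3902, -0.2867, 0.2055]
eef_rot: [3.14, 0.002, -0.0]
ft_force: [-0.1, -0.2, 0.1]
grip_width: 0.0639
```

```bash

python3 -m pendant '[[[0.55,0.99,0,0,0,0,0.36],[0.55,0.99,0,0,0,0,0.36],[0.55,0.99,0,0,0,0,0.36],[0.55,0.99,0,0,0,0,0.36],[0.55,0.99,0,0,0,0,0.36]]]'
python3 -m pendant '[[[0.55,0.99,0,0,0,0,0.36],[0.55,0.99,0,0,0,0,0.36],[0.55,0.99,0,0,0,0,0.36],[0.55,0.99,0,0,0,0,0.36],[0.55,0.99,0,0,0,0,0.36]]]'
python3 -m pendant '[[[0.55,0.99,0,0,0,0,0.36],[0.55,0.99,0,0,0,0,0.36],[0.55,0.99,0,0,0,0,0.36],[0.55,0.99,0,0,0,0,0.36],[0.55,0.99,0,0,0,0,0.36]]]'
python3 - <<'E'
from h import *
s=snap('wrist','w1'); print(s['xyz'],s['orientation'])
w=cloud(s).reshape(-1,3); print(robot.state()['tcp_pos'])
m=(w[:,2]>.155)&(w[:,2]<.175)&(np.hypot(w[:,0]-.589,w[:,1]-.07)<.035); print(m.sum(), w[m].mean(0) if m.any() else '', cv2.minEnclosingCircle(w[m][:,:2].astype(np.float32)) if m.any() else '')
m=(w[:,2]>.035)&(w[:,2]<.05)&(w[:,0]>.6)&(abs(w[:,1])<.08); print(m.sum(), cv2.minAreaRect(w[m][:,:2].astype(np.float32)) if m.any() else '')
E
```

```text
time: 1.7
tcp_pos: [0.4562, -0.1685, 0.2054]
eef_rot: [3.141, 0.001, -0.001]
ft_force: [-0.6, 0.3, -1.0]
grip_width: 0.0639
time: 2.2
tcp_pos: [0.5221, -0.0501, 0.2052]
eef_rot: [3.14, -0.001, -0.001]
ft_force: [0.3, 0.2, -0.4]
grip_width: 0.0642
time: 2.7
tcp_pos: [0.5881, 0.0684, 0.205]
eef_rot: [3.14, -0.001, -0.002]
ft_force: [0.6, 0.0, -0.7]
grip_width: 0.064
[0.66180027 0.06832514 0.38351909] [-0.20310175  0.20156803 -1.56224874]
[0.58780012 0.06809517 0.20509876]
2875 [0.59122157 0.06978271 0.16396673] ((0.5898587107658386, 0.06985393166542053), 0.01971369981765747)
6667 ((0.6598976254463196, 0.00771641731262207), (0.1619097739458084, 0.1301337033510208), 82.3495864868164)
```

View pics/w1.png

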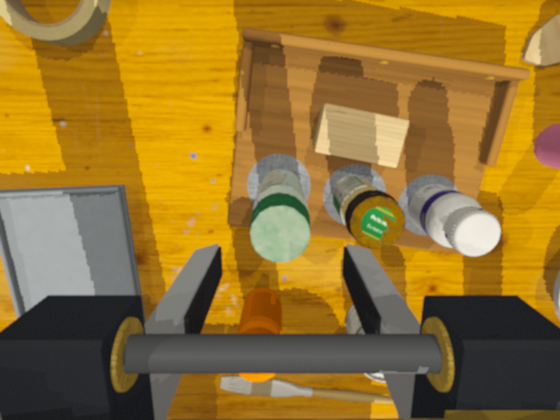

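The wrist view shows the glue bottle centred between the fingers (cap at (280,240)), the block at (362,135), and jar and paint on their felt discs. I'll descend and grip.

```bash

python3 -m pendant '[[[0.016,0.013,-0.2,0,0,0,0.36],[0.016,0.013,-0.4,0,0,0,0.36],[0.016,0.013,-0.55,0,0,0,0.36],[0.016,0.013,-0.55,0,0,0,0.36]]]'
python3 -m pendant '[[[0,0,-0.2,0,0,0,0.36],[0,0,-0.4,0,0,0,0.36],[0,0,-0.48,0,0,0,0.36],[0,0,-0.48,0,0,0,0.36]]]'
python3 -m pendant '[[[0,0,0,0,0,0,-1],[0,0,0,0,0,0,-1],[0,0,0,0,0,0,-1],[0,0,0,0,0,0,-1],[0,0,0,0,0,0,-1]]]' 20
python3 -m pendant '[[[0,0,0.08,0,0,0,-1],[0,0,0.2,0,0,0,-1],[0,0,0.35,0,0,0,-1],[0,0,0.5,0,0,0,-1],[0,0,0.5,0,0,0,-1]]]'
```

```text
time: 3.15
tcp_pos: [0.5869, 0.0697, 0.1362]
eef_rot: [3.141, -0.004, -0.011]
ft_force: [0.2, 0.4, 0.3]
grip_width: 0.0636
time: 3.55
tcp_pos: [0.5891, 0.0711, 0.0811]
eef_rot: [3.141, -0.001, -0.004]
ft_force: [0.0, -0.8, -0.3]
grip_width: 0.0639
time: 4.05
tcp_pos: [0.5912, 0.0721, 0.0832]
eef_rot: [3.141, 0.002, 0.004]
ft_force: [-1.2, -0.6, 3.6]
grip_width: 0.0404
time: 4.55
tcp_pos: [0.5928, 0.0723, 0.1459]
eef_rot: [3.142, 0.002, 0.011]
ft_force: [-0.4, -1.0, -0.9]
grip_width: 0.0403
```

```bash

python3 -m pendant '[[[-0.03,0.15,0,0,0,0,-1],[-0.08,0.4,0,0,0,0,-1],[-0.14,0.7,0,0,0,0,-1],[-0.2,0.98,0,0,0,0,-1]]]'
python3 -m pendant '[[[-0.06,0.3,0,0,0,0,-1],[-0.12,0.6,0,0,0,0,-1],[-0.18,0.85,0,0,0,0,-1],[-0.2,0.98,0,0,0,0,-1],[-0.2,0.98,0,0,0,0,-1]]]'
python3 -m pendant '[[[0,0,0,0,0,0,-1],[0,0,0,0,0,0,-1],[0,0,0,0,0,0,-1]]]'
python3 - <<'E'
from h import *
s=snap('side','s1');print(robot.state()['tcp_pos'])
w=cloud(s); 
p=w[(w[:,:,2]>.01)&(w[:,:,2]<.14)&(np.hypot(w[:,:,0]-.542,w[:,:,1]-.305)<.025)]; print(len(p),np.percentile(p[:,2],[1,5]) if len(p) else '')
E
```

```text
time: 4.95
tcp_pos: [0.5653, 0.1908, 0.1412]
eef_rot: [-3.142, -0.0, 0.002]
ft_force: [0.7, -0.4, -0.8]
grip_width: 0.0403
time: 5.45
tcp_pos: [0.5413, 0.3089, 0.1413]
eef_rot: [3.141, 0.006, -0.001]
ft_force: [-0.2, -0.6, -0.6]
grip_width: 0.0404
time: 5.75
tcp_pos: [0.5427, 0.3059, 0.1418]
eef_rot: [3.141, -0.002, -0.0]
ft_force: [-0.1, -0.1, -1.1]
grip_width: 0.0401
[0.5426601  0.30606194 0.14183064]
406 [0.07210195 0.07573443]
```

View pics/s1.png

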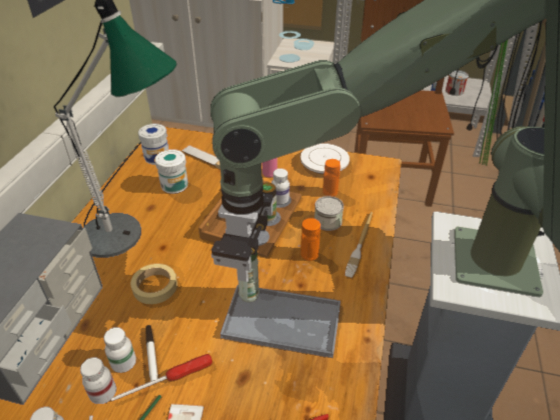

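The bottle hangs upright at (247,282), over the back end of the tray, with its bottom at z≈0.072. I'll lower it, release, and go to the glitter jar.

```bash

python3 -m pendant '[[[0,0,-0.2,0,0,0,-1],[0,0,-0.4,0,0,0,-1],[0,0,-0.5,0,0,0,-1],[0,0,-0.55,0,0,0,-1],[0,0,-0.55,0,0,0,-1]]]'
python3 -m pendant '[[[0,0,0,0,0,0,-1],[0,0,0,0,0,0,0.36],[0,0,0,0,0,0,0.36],[0,0,0,0,0,0,0.36],[0,0,0,0,0,0,0.36]]]'
python3 -m pendant '[[[0,0,0.2,0,0,0,0.36],[0,0,0.5,0,0,0,0.36],[0,0,0.95,0,0,0,0.36],[0,0,0.95,0,0,0,0.36],[0,0,0.95,0,0,0,0.36]]]'
python3 - <<'E'
from h import *
s=snap('wrist')
w=cloud(s).reshape(-1,3)
for n,c,z in(('glue',(.542,.305),.158),('glit',(.581,-.005),.117)):
    m=(abs(w[:,2]-z)<.006)&(np.hypot(w[:,0]-c[0],w[:,1]-c[1])<.04); print(n,m.sum(),cv2.minEnclosingCircle(w[m][:,:2].astype(np.float32)) if m.any() else '')
print(robot.state()['tcp_pos'])
E
```

```text
time: 6.3
tcp_pos: [0.5429, 0.3071, 0.0766]
eef_rot: [-3.142, -0.0, -0.001]
ft_force: [0.2, 0.5, -0.0]
grip_width: 0.0403
time: 6.8
tcp_pos: [0.5423, 0.3075, 0.076]
eef_rot: [-3.141, -0.001, -0.001]
ft_force: [0.1, -0.1, -0.5]
grip_width: 0.0636
time: 7.3
tcp_pos: [0.5437, 0.3081, 0.1927]
eef_rot: [-3.14, -0.002, -0.008]
ft_force: [0.3, -0.3, -0.1]
grip_width: 0.0639
glue 2851 ((0.5407262444496155, 0.3077664375305176), 0.01959618553519249)
glit 0 
[0.54220562 0.30745418 0.19012243]
```

```bash

python3 -m pendant '[[[0.108,-0.867,0,0,0,0,0.36],[0.108,-0.867,0,0,0,0,0.36],[0.108,-0.867,0,0,0,0,0.36],[0.108,-0.867,0,0,0,0,0.36]]]'
python3 -m pendant '[[[0.108,-0.867,0,0,0,0,0.36],[0.108,-0.867,0,0,0,0,0.36],[0.108,-0.867,0,0,0,0,0.36],[0.108,-0.867,0,0,0,0,0.36]]]'
python3 -m pendant '[[[0.108,-0.867,0,0,0,0,0.36],[0.108,-0.867,0,0,0,0,0.36],[0.108,-0.867,0,0,0,0,0.36],[0.108,-0.867,0,0,0,0,0.36],[0.108,-0.867,0,0,0,0,0.36]]]'
python3 - <<'E'
from h import *
s=snap('wrist','w2')
W=cloud(s); w=W.reshape(-1,3); t=robot.state()['tcp_pos']; print(t)
for n,c,z in(('paint',(.57,-.0886),.106),('glit',(.581,-.005),.117)):
    m=(abs(w[:,2]-z)<.006)&(np.hypot(w[:,0]-c[0],w[:,1]-c[1])<.03)
    e=cv2.minEnclosingCircle(w[m][:,:2].astype(np.float32)) if m.any() else None; print(n,m.sum(),e, e and (np.array(e[0])-t[:2])/.12)
hsv=cv2.cvtColor(s['pixels'],cv2.COLOR_RGB2HSV)
m=(abs(W[:,:,2]-.042)<.004)&(W[:,:,0]>.6)&(W[:,:,0]<.7)&(abs(W[:,:,1])<.07)
n,l,st,ce=cv2.connectedComponentsWithStats(m.astype(np.uint8))
for i in range(1,n):
    if st[i,4]>300: print(st[i,4],ce[i],cv2.minAreaRect(W[l==i][:,:2].astype(np.float32)))
E
```

```text
time: 7.75
tcp_pos: [0.5539, 0.202, 0.1875]
eef_rot: [3.141, -0.003, -0.007]
ft_force: [-0.5, 0.4, -0.7]
grip_width: 0.0638
time: 8.15
tcp_pos: [0.5676, 0.0996, 0.1888]
eef_rot: [-3.141, 0.001, 0.003]
ft_force: [0.5, 1.1, 0.4]
grip_width: 0.064
time: 8.65
tcp_pos: [0.5808, -0.0023, 0.1894]
eef_rot: [-3.14, -0.005, 0.002]
ft_force: [0.2, -0.5, 1.2]
grip_width: 0.064
[ 0.58077345 -0.00224541  0.18949325]
paint 1935 ((0.5699260234832764, -0.08951681107282639), 0.019833659753203392) [-0.09039519 -0.72726163]
glit 2707 ((0.5830300450325012, -0.004833156708627939), 0.02185996249318123) [ 0.01880499 -0.02156451]
4704 [285.20812075 127.2627551 ] ((0.6446530222892761, -0.005162477493286133), (0.08000161498785019, 0.04504481703042984), 78.88904571533203)
```

```bash

python3 -m pendant '[[[0.018,-0.021,-0.2,0,0,0,0.36],[0.018,-0.021,-0.4,0,0,0,0.36],[0.018,-0.021,-0.54,0,0,0,0.36],[0.018,-0.021,-0.54,0,0,0,0.36]]]'
python3 -m pendant '[[[0,0,-0.2,0,0,0,0.36],[0,0,-0.4,0,0,0,0.36],[0,0,-0.54,0,0,0,0.36],[0,0,-0.54,0,0,0,0.36],[0,0,-0.54,0,0,0,0.36]]]'
python3 -m pendant '[[[0,0,0,0,0,0,-1],[0,0,0,0,0,0,-1],[0,0,0,0,0,0,-1],[0,0,0,0,0,0,-1],[0,0,0,0,0,0,-1]]]' 20
python3 -m pendant '[[[0,0,0.08,0,0,0,-1],[0,0,0.2,0,0,0,-1],[0,0,0.35,0,0,0,-1],[0,0,0.5,0,0,0,-1],[0,0,0.5,0,0,0,-1]]]'
python3 -m pendant '[[[-0.06,0.15,0,0,0,0,-1],[-0.15,0.4,0,0,0,0,-1],[-0.25,0.65,0,0,0,0,-1],[-0.322,0.861,0,0,0,0,-1]]]'
python3 -m pendant '[[[-0.08,0.22,0,0,0,0,-1],[-0.16,0.44,0,0,0,0,-1],[-0.25,0.65,0,0,0,0,-1],[-0.322,0.861,0,0,0,0,-1]]]'
python3 -m pendant '[[[-0.08,0.22,0,0,0,0,-1],[-0.16,0.44,0,0,0,0,-1],[-0.25,0.65,0,0,0,0,-1],[-0.322,0.861,0,0,0,0,-1],[-0.322,0.861,0,0,0,0,-1]]]'
python3 -m pendant '[[[0,0,0,0,0,0,-1],[0,0,0,0,0,0,-1],[0,0,0,0,0,0,-1]]]'
```

```text
time: 9.1
tcp_pos: [0.5805, -0.0048, 0.1219]
eef_rot: [-3.14, -0.005, 0.01]
ft_force: [-0.9, -0.5, -0.1]
grip_width: 0.0639
time: 9.6
tcp_pos: [0.5839, -0.0064, 0.0613]
eef_rot: [-3.142, -0.003, -0.002]
ft_force: [0.2, -0.2, 0.2]
grip_width: 0.0637
time: 10.1
tcp_pos: [0.5842, -0.0071, 0.0615]
eef_rot: [-3.141, -0.001, -0.004]
ft_force: [-0.6, 1.8, 6.8]
grip_width: 0.0438
time: 10.6
tcp_pos: [0.5857, -0.0078, 0.124]
eef_rot: [3.14, 0.001, 0.011]
ft_force: [-0.5, 0.0, -0.9]
grip_width: 0.0436
time: 11.0
tcp_pos: [0.5417, 0.0983, 0.1186]
eef_rot: [-3.141, -0.002, 0.006]
ft_force: [0.0, -0.0, -0.9]
grip_width: 0.0437
time: 11.4
tcp_pos: [0.503, 0.201, 0.1187]
eef_rot: [3.141, 0.002, -0.006]
ft_force: [0.2, 0.4, -1.3]
grip_width: 0.0437
time: 11.9
tcp_pos: [0.4639, 0.3055, 0.1188]
eef_rot: [-3.142, -0.008, 0.005]
ft_force: [0.0, 0.4, -1.3]
grip_width: 0.0437
time: 12.2
tcp_pos: [0.4672, 0.3019, 0.1199]
eef_rot: [3.141, -0.001, -0.001]
ft_force: [0.4, -0.8, -0.3]
grip_width: 0.044
```

```bash

python3 -m pendant '[[[0,0,-0.2,0,0,0,-1],[0,0,-0.4,0,0,0,-1],[0,0,-0.5,0,0,0,-1],[0,0,-0.55,0,0,0,-1],[0,0,-0.55,0,0,0,-1]]]'
python3 -m pendant '[[[0,0,0,0,0,0,-1],[0,0,0,0,0,0,0.36],[0,0,0,0,0,0,0.36],[0,0,0,0,0,0,0.36],[0,0,0,0,0,0,0.36]]]'
python3 -m pendant '[[[0,0,0.2,0,0,0,0.36],[0,0,0.5,0,0,0,0.36],[0,0,0.95,0,0,0,0.36],[0,0,0.95,0,0,0,0.36],[0,0,0.95,0,0,0,0.36]]]'
python3 - <<'E'
from h import *
s=snap('wrist')
w=cloud(s).reshape(-1,3)
for n,c,z in(('glue',(.542,.305),.158),('glit',(.467,.304),.11)):
    m=(abs(w[:,2]-z)<.006)&(np.hypot(w[:,0]-c[0],w[:,1]-c[1])<.04); print(n,m.sum(),cv2.minEnclosingCircle(w[m][:,:2].astype(np.float32)) if m.any() else '')
print(robot.state()['tcp_pos'])
E
python3 -m pendant '[[[0.215,-0.819,0,0,0,0,0.49],[0.215,-0.819,0,0,0,0,0.49],[0.215,-0.819,0,0,0,0,0.49],[0.215,-0.819,0,0,0,0,0.49]]]'
python3 -m pendant '[[[0.215,-0.819,0,0,0,0,0.49],[0.215,-0.819,0,0,0,0,0.49],[0.215,-0.819,0,0,0,0,0.49],[0.215,-0.819,0,0,0,0,0.49]]]'
python3 -m pendant '[[[0.215,-0.819,0,0,0,0,0.49],[0.215,-0.819,0,0,0,0,0.49],[0.215,-0.819,0,0,0,0,0.49],[0.215,-0.819,0,0,0,0,0.49]]]'
python3 -m pendant '[[[0.215,-0.819,0,0,0,0,0.49],[0.215,-0.819,0,0,0,0,0.49],[0.215,-0.819,0,0,0,0,0.49],[0.215,-0.819,0,0,0,0,0.49],[0.215,-0.819,0,0,0,0,0.49]]]'
python3 - <<'E'
from h import *
s=snap('wrist','w3')
w=cloud(s).reshape(-1,3); t=robot.state()['tcp_pos']; print(t)
c=(.57,-.0886)
m=(abs(w[:,2]-.106)<.006)&(np.hypot(w[:,0]-c[0],w[:,1]-c[1])<.03)
e=cv2.minEnclosingCircle(w[m][:,:2].astype(np.float32)); print(m.sum(),e,(np.array(e[0])-t[:2])/.12)
E
```

```text
time: 12.7
tcp_pos: [0.4681, 0.3025, 0.0549]
eef_rot: [-3.141, -0.0, -0.001]
ft_force: [-0.5, -0.2, -0.5]
grip_width: 0.0438
time: 13.2
tcp_pos: [0.4674, 0.3028, 0.0545]
eef_rot: [-3.141, -0.001, -0.001]
ft_force: [-0.1, -1.2, 0.2]
grip_width: 0.0636
time: 13.7
tcp_pos: [0.4688, 0.3035, 0.1707]
eef_rot: [-3.139, -0.002, -0.008]
ft_force: [-0.4, 0.3, -1.3]
grip_width: 0.0641
glue 4337 ((0.5405110716819763, 0.3073030412197113), 0.019437644630670547)
glit 2908 ((0.46613243222236633, 0.30289939045906067), 0.0217749010771513)
[0.46729503 0.30280188 0.16846982]
time: 14.15
tcp_pos: [0.4918, 0.2031, 0.166]
eef_rot: [3.141, -0.003, -0.007]
ft_force: [-1.2, 0.3, -0.9]
grip_width: 0.0698
time: 14.55
tcp_pos: [0.5182, 0.1065, 0.1671]
eef_rot: [-3.141, 0.0, 0.004]
ft_force: [-0.7, 0.1, 0.1]
grip_width: 0.0699
time: 14.95
tcp_pos: [0.5443, 0.0092, 0.1675]
eef_rot: [-3.14, -0.001, 0.002]
ft_force: [0.3, 0.8, 0.4]
grip_width: 0.0699
time: 15.45
tcp_pos: [0.5699, -0.0876, 0.1677]
eef_rot: [-3.14, -0.006, 0.002]
ft_force: [-0.6, 0.2, 0.1]
grip_width: 0.0701
[ 0.56997597 -0.08769034  0.16786232]
2293 ((0.569590151309967, -0.08980347961187363), 0.01978062093257904) [-0.0032152 -0.0176095]
```

```bash

python3 -m pendant '[[[0,-0.01,-0.2,0,0,0,0.49],[0,-0.01,-0.4,0,0,0,0.49],[0,-0.01,-0.53,0,0,0,0.49],[0,-0.01,-0.53,0,0,0,0.49]]]'
python3 -m pendant '[[[0,0,-0.2,0,0,0,0.49],[0,0,-0.4,0,0,0,0.49],[0,0,-0.53,0,0,0,0.49],[0,0,-0.53,0,0,0,0.49],[0,0,-0.53,0,0,0,0.49]]]'
python3 -m pendant '[[[0,0,0,0,0,0,-1],[0,0,0,0,0,0,-1],[0,0,0,0,0,0,-1],[0,0,0,0,0,0,-1],[0,0,0,0,0,0,-1]]]' 20
python3 -m pendant '[[[0,0,0.1,0,0,0,-1],[0,0,0.3,0,0,0,-1],[0,0,0.6,0,0,0,-1],[0,0,0.84,0,0,0,-1],[0,0,0.84,0,0,0,-1]]]'
python3 -m pendant '[[[0,0.15,0,0,0,0,-1],[0,0.4,0,0,0,0,-1],[0,0.65,0,0,0,0,-1],[0,0.812,0,0,0,0,-1]]]'
python3 -m pendant '[[[0,0.22,0,0,0,0,-1],[0,0.44,0,0,0,0,-1],[0,0.65,0,0,0,0,-1],[0,0.812,0,0,0,0,-1]]]'
python3 -m pendant '[[[-0.18,0.2,0,0,0,0,-1],[-0.36,0.4,0,0,0,0,-1],[-0.54,0.6,0,0,0,0,-1],[-0.742,0.812,0,0,0,0,-1]]]'
python3 -m pendant '[[[-0.18,0.2,0,0,0,0,-1],[-0.36,0.4,0,0,0,0,-1],[-0.54,0.6,0,0,0,0,-1],[-0.742,0.812,0,0,0,0,-1],[-0.742,0.812,0,0,0,0,-1]]]'
python3 -m pendant '[[[0,0,0,0,0,0,-1],[0,0,0,0,0,0,-1],[0,0,0,0,0,0,-1]]]'
```

```text
time: 15.9
tcp_pos: [0.5678, -0.0888, 0.1018]
eef_rot: [-3.139, -0.005, 0.01]
ft_force: [0.3, 0.1, -0.3]
grip_width: 0.0698
time: 16.4
tcp_pos: [0.571, -0.0913, 0.0417]
eef_rot: [3.141, 0.002, 0.001]
ft_force: [0.6, -0.1, 1.1]
grip_width: 0.0698
time: 16.9
tcp_pos: [0.5714, -0.0915, 0.0422]
eef_rot: [-3.141, -0.001, -0.003]
ft_force: [-0.6, 1.0, 5.2]
grip_width: 0.0484
time: 17.4
tcp_pos: [0.5739, -0.093, 0.1472]
eef_rot: [3.138, 0.001, 0.015]
ft_force: [1.3, -1.1, -0.9]
grip_width: 0.0485
time: 17.8
tcp_pos: [0.5687, 0.0075, 0.1398]
eef_rot: [-3.141, -0.002, 0.006]
ft_force: [1.4, -0.4, -1.9]
grip_width: 0.0484
time: 18.2
tcp_pos: [0.5688, 0.1044, 0.1398]
eef_rot: [3.141, 0.002, -0.006]
ft_force: [-0.9, -0.4, -2.0]
grip_width: 0.0483
time: 18.6
tcp_pos: [0.4794, 0.2009, 0.14]
eef_rot: [3.14, 0.0, -0.005]
ft_force: [1.1, 0.1, -1.4]
grip_width: 0.0483
time: 19.1
tcp_pos: [0.3883, 0.2995, 0.1399]
eef_rot: [3.14, 0.008, -0.007]
ft_force: [0.7, -0.3, -0.8]
grip_width: 0.0485
time: 19.4
tcp_pos: [0.393, 0.2973, 0.1414]
eef_rot: [3.141, -0.001, -0.001]
ft_force: [0.3, 0.0, -1.2]
grip_width: 0.0486
```

```bash

python3 -m pendant '[[[0,0,-0.25,0,0,0,-1],[0,0,-0.5,0,0,0,-1],[0,0,-0.7,0,0,0,-1],[0,0,-0.8,0,0,0,-1],[0,0,-0.8,0,0,0,-1]]]'
python3 -m pendant '[[[0,0,-0.04,0,0,0,-1],[0,0,-0.08,0,0,0,-1],[0,0,-0.08,0,0,0,-1],[0,0,-0.08,0,0,0,-1]]]'
python3 -m pendant '[[[0,0,0,0,0,0,-1],[0,0,0,0,0,0,0.49],[0,0,0,0,0,0,0.49],[0,0,0,0,0,0,0.49],[0,0,0,0,0,0,0.49]]]'
python3 -m pendant '[[[0,0,0.2,0,0,0,0.49],[0,0,0.5,0,0,0,0.49],[0,0,0.98,0,0,0,0.49],[0,0,0.98,0,0,0,0.49],[0,0,0.98,0,0,0,0.49]]]'
python3 - <<'E'
from h import *
s=snap('wrist'); s2=snap('side','s2')
w=cloud(s).reshape(-1,3); w2=cloud(s2).reshape(-1,3)
for n,c,z in(('glue',(.541,.307),.158),('glit',(.467,.303),.11),('paint',(.392,.299),.099)):
  for q in(w,w2):
    m=(abs(q[:,2]-z)<.006)&(np.hypot(q[:,0]-c[0],q[:,1]-c[1])<.04); print(n,m.sum(),cv2.minEnclosingCircle(q[m][:,:2].astype(np.float32)) if m.any() else '',np.median(q[m][:,2]))
print(robot.state()['tcp_pos'])
E
```

```text
time: 19.9
tcp_pos: [0.3913, 0.2968, 0.044]
eef_rot: [3.14, -0.001, -0.006]
ft_force: [-0.0, -0.1, -1.4]
grip_width: 0.0485
time: 20.3
tcp_pos: [0.3929, 0.2984, 0.0368]
eef_rot: [-3.141, -0.001, -0.002]
ft_force: [0.0, -0.6, -2.0]
grip_width: 0.0486
time: 20.8
tcp_pos: [0.3926, 0.2983, 0.0365]
eef_rot: [-3.141, -0.001, -0.001]
ft_force: [0.3, 0.2, 0.4]
grip_width: 0.0695
time: 21.3
tcp_pos: [0.3942, 0.2991, 0.1563]
eef_rot: [-3.139, -0.001, -0.008]
ft_force: [-0.4, -0.1, -0.6]
grip_width: 0.0703
glue 0  nan
glue 248 ((0.5407620668411255, 0.30706578493118286), 0.021253997460007668) 0.15823199047107467
glit 4000 ((0.4660647213459015, 0.30252745747566223), 0.02202068269252777) 0.10968321469864806
glit 300 ((0.46674633026123047, 0.30321529507637024), 0.022374652326107025) 0.1107095061149081
paint 2354 ((0.39086511731147766, 0.29807761311531067), 0.01985551230609417) 0.09808367784578034
paint 215 ((0.3902859389781952, 0.29931119084358215), 0.0202201958745718) 0.09896457294355387
[0.39150798 0.29771527 0.15268834]
  return _methods._mean(a, axis=axis, dtype=dtype,
  ret = ret.dtype.type(ret / rcount)
```

View pics/s2.png

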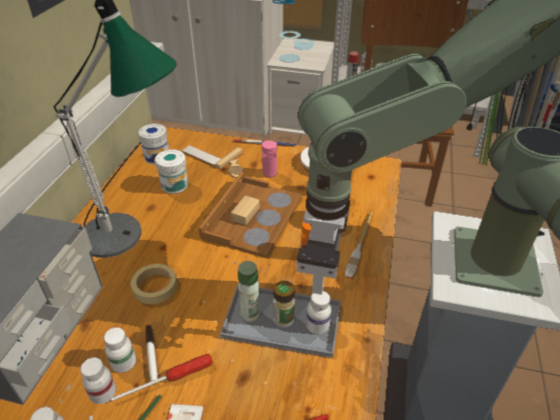

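All three stand in the tray at (247,290), (284,303) and (318,312), and the block lies untouched in the tidy at (245,210). Next is the block.

```bash

python3 -m pendant '[[[0.702,-0.842,0.15,0,0,0.146,0.36],[0.702,-0.842,0.15,0,0,0.146,0.36],[0.702,-0.842,0.15,0,0,0.146,0.36],[0.702,-0.842,0.15,0,0,0.146,0.36],[0.702,-0.842,0.15,0,0,0.146,0.36]]]'
python3 -m pendant '[[[0.702,-0.842,0,0,0,0.146,0.36],[0.702,-0.842,0,0,0,0.146,0.36],[0.702,-0.842,0,0,0,0.146,0.36],[0.702,-0.842,0,0,0,0.146,0.36],[0.702,-0.842,0,0,0,0.146,0.36]]]'
python3 -m pendant '[[[0.702,-0.842,0,0,0,0.146,0.36],[0.702,-0.842,0,0,0,0.146,0.36],[0.702,-0.842,0,0,0,0.146,0.36],[0.702,-0.842,0,0,0,0.146,0.36],[0.702,-0.842,0,0,0,0.146,0.36]]]'
python3 - <<'E'
from h import *
s=snap('wrist','w4'); W=cloud(s); st=robot.state(); t=st['tcp_pos']; Y=R.from_rotvec(st['eef_rot']).as_matrix()[:,1]
print(t,'jaw deg',np.degrees(np.arctan2(Y[1],Y[0])))
m=(abs(W[:,:,2]-.042)<.004)&(W[:,:,0]>.6)&(W[:,:,0]<.7)&(abs(W[:,:,1])<.07)
n,l,S,ce=cv2.connectedComponentsWithStats(m.astype(np.uint8))
for i in range(1,n):
    if S[i,4]>300:
        r=cv2.minAreaRect(W[l==i][:,:2].astype(np.float32)); print(S[i,4],r,(np.array(r[0])-t[:2])/.12)
E
```

```text
time: 21.9
tcp_pos: [0.4758, 0.1956, 0.1693]
eef_rot: [-3.06, -0.711, 0.008]
ft_force: [0.3, 0.5, -0.8]
grip_width: 0.0639
time: 22.4
tcp_pos: [0.5594, 0.0965, 0.1698]
eef_rot: [-2.816, -1.388, 0.006]
ft_force: [0.7, -0.5, -0.5]
grip_width: 0.0638
time: 22.9
tcp_pos: [0.6437, -0.0032, 0.1706]
eef_rot: [-2.425, -1.992, 0.002]
ft_force: [-0.3, 0.4, 0.1]
grip_width: 0.0639
[ 0.64351714 -0.00273609  0.17081169] jaw deg -11.138132961092744
4537 ((0.6440473794937134, -0.0051416195929050446), (0.07986190170049667, 0.04512681066989899), 78.86092376708984) [ 0.00441865 -0.0200461 ]
```

View pics/w4.png

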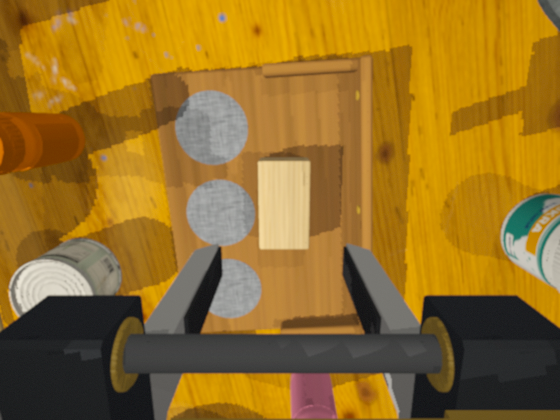

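The wrist view shows the block at (284,203), square between the jaws, with three empty discs beside it. Down, grip, lift.

```bash

python3 -m pendant '[[[0.004,-0.012,-0.2,0,0,0,0.36],[0.004,-0.012,-0.45,0,0,0,0.36],[0.004,-0.012,-0.63,0,0,0,0.36],[0.004,-0.012,-0.63,0,0,0,0.36]]]'
python3 -m pendant '[[[0,0,-0.2,0,0,0,0.36],[0,0,-0.45,0,0,0,0.36],[0,0,-0.62,0,0,0,0.36],[0,0,-0.62,0,0,0,0.36],[0,0,-0.62,0,0,0,0.36]]]'
python3 -m pendant '[[[0,0,0,0,0,0,-1],[0,0,0,0,0,0,-1],[0,0,0,0,0,0,-1],[0,0,0,0,0,0,-1],[0,0,0,0,0,0,-1]]]' 15
python3 -m pendant '[[[0,0,0.1,0,0,0,-1],[0,0,0.3,0,0,0,-1],[0,0,0.6,0,0,0,-1],[0,0,0.85,0,0,0,-1],[0,0,0.85,0,0,0,-1]]]'
python3 -m pendant '[[[0,0,0,0,0,0,-1],[0,0,0,0,0,0,-1]]]'
python3 - <<'E'
from h import *
from scipy.optimize import least_squares
print(robot.state()['tcp_pos'])
for n in('scene','side'):
    s=snap(n,n+'3'); W=cloud(s); hsv=cv2.cvtColor(s['pixels'],cv2.COLOR_RGB2HSV)
    m=(hsv[:,:,1]<60)&(hsv[:,:,2]>150)&(np.hypot(W[:,:,0]-.482,W[:,:,1]+.307)<.1)&(abs(W[:,:,2]-.024)<.012)
    m=cv2.morphologyEx(m.astype(np.uint8),cv2.MORPH_CLOSE,np.ones((5,5)))
    c=max(cv2.findContours(m,cv2.RETR_EXTERNAL,cv2.CHAIN_APPROX_NONE)[0],key=len)[:,0]
    p=np.array([ray(s,u,v,.026)[:2] for u,v in c])
    f=least_squares(lambda q:np.hypot(*(p-q[:2]).T)-q[2],[.482,-.307,.075],loss='soft_l1',f_scale=.002)
    print(n,f.x.round(4),len(c),np.abs(f.fun).mean().round(4))
    # dark dot: darkest pixels near centre
    v,u=np.mgrid[0:420,0:560]; d=np.hypot(W[:,:,0]-f.x[0],W[:,:,1]-f.x[1])<.02
    k=d&(hsv[:,:,2]<np.percentile(hsv[:,:,2][d],12)); print('dot',ray(s,np.mean(u[k]),np.mean(v[k]),.026).round(4),k.sum(),hsv[:,:,2][d].min(),np.median(hsv[:,:,2][d]))
E
```

```text
time: 23.35
tcp_pos: [0.6408, -0.0036, 0.092]
eef_rot: [-2.419, -1.993, 0.01]
ft_force: [-0.6, 0.1, -1.1]
grip_width: 0.0642
time: 23.85
tcp_pos: [0.6459, -0.0054, 0.0232]
eef_rot: [2.425, 1.996, 0.001]
ft_force: [0.5, -0.7, 0.1]
grip_width: 0.064
time: 24.35
tcp_pos: [0.6466, -0.0064, 0.0235]
eef_rot: [2.425, 1.995, 0.003]
ft_force: [-1.6, 0.4, 6.4]
grip_width: 0.045
time: 24.85
tcp_pos: [0.6498, -0.0071, 0.1303]
eef_rot: [2.42, 1.99, 0.012]
ft_force: [0.3, 0.1, -0.2]
grip_width: 0.045
time: 25.05
tcp_pos: [0.6441, -0.0063, 0.1219]
eef_rot: [-2.424, -1.994, 0.004]
ft_force: [-0.0, -0.2, -1.3]
grip_width: 0.045
[ 0.64407694 -0.00626586  0.12190584]
scene [ 0.4746 -0.3096  0.0747] 167 0.0018
dot [ 0.4774 -0.3105  0.026 ] 20 119 203.0
side [ 0.483  -0.3083  0.0709] 126 0.0092
dot [ 0.4814 -0.3106  0.026 ] 9 218 238.0
```

```bash

python3 -m pendant '[[[-0.15,-0.19,0,0,0,0,-1],[-0.3,-0.38,0,0,0,0,-1],[-0.45,-0.57,0,0,0,0,-1],[-0.6,-0.76,0,0,0,0,-1]]]'
python3 -m pendant '[[[-0.06,-0.19,0,0,0,0,-1],[-0.13,-0.38,0,0,0,0,-1],[-0.2,-0.57,0,0,0,0,-1],[-0.26,-0.76,0,0,0,0,-1]]]'
python3 -m pendant '[[[-0.06,-0.19,0,0,0,0,-1],[-0.13,-0.38,0,0,0,0,-1],[-0.2,-0.57,0,0,0,0,-1],[-0.26,-0.76,0,0,0,0,-1]]]'
python3 -m pendant '[[[-0.06,-0.19,0,0,0,0,-1],[-0.13,-0.38,0,0,0,0,-1],[-0.2,-0.57,0,0,0,0,-1],[-0.26,-0.76,0,0,0,0,-1],[-0.26,-0.76,0,0,0,0,-1]]]'
python3 -m pendant '[[[0,0,0,0,0,0,-1],[0,0,0,0,0,0,-1]]]'
python3 - <<'E'
from h import *
s=snap('wrist','w5'); W=cloud(s); print(robot.state()['tcp_pos'])
g=cv2.cvtColor(s['pixels'],cv2.COLOR_RGB2GRAY)
v,u=np.mgrid[0:420,0:560]; d=(np.hypot(W[:,:,0]-.479,W[:,:,1]+.309)<.02)&(abs(W[:,:,2]-.026)<.006)
k=d&(g<g[d].min()+25); print('dot px',u[k].mean(),v[k].mean(),k.sum(),g[d].min(),'pos',W[k].mean(0))
hsv=cv2.cvtColor(s['pixels'],cv2.COLOR_RGB2HSV)
b=(abs(W[:,:,2]-.152)<.03)&(hsv[:,:,0]<30); print('blk',b.sum())
E
```

```text
time: 25.55
tcp_pos: [0.5718, -0.098, 0.1221]
eef_rot: [-2.424, -1.995, 0.003]
ft_force: [0.4, -1.1, 0.3]
grip_width: 0.0449
time: 25.95
tcp_pos: [0.5409, -0.1892, 0.1222]
eef_rot: [-2.424, -1.994, 0.002]
ft_force: [-0.6, 0.1, -0.5]
grip_width: 0.0449
time: 26.35
tcp_pos: [0.5098, -0.2802, 0.1221]
eef_rot: [-2.424, -1.994, 0.001]
ft_force: [0.4, -0.1, -1.0]
grip_width: 0.0451
time: 26.85
tcp_pos: [0.4784, -0.3733, 0.1224]
eef_rot: [-2.428, -1.991, 0.002]
ft_force: [-0.2, -0.1, -0.3]
grip_width: 0.045
time: 27.05
tcp_pos: [0.4799, -0.3699, 0.1229]
eef_rot: [-2.424, -1.995, -0.0]
ft_force: [0.6, 0.4, -1.0]
grip_width: 0.0448
[ 0.48007293 -0.36984236  0.12315388]
dot px 263.27777777777777 136.24444444444444 90 167 pos [ 0.47741208 -0.30876687  0.02585191]
blk 16586
```

View pics/w5.png

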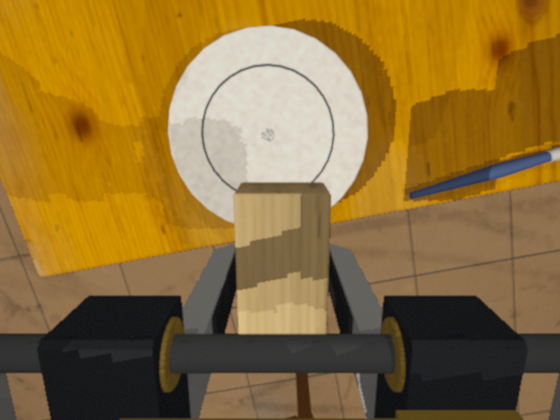

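The dot is at (268,134), about (0.481,-0.308). I'll centre the block over it, then lower and release.

```bash

python3 -m pendant '[[[0.005,0.17,0,0,0,0,-1],[0.005,0.35,0,0,0,0,-1],[0.005,0.513,0,0,0,0,-1],[0.005,0.513,0,0,0,0,-1]]]'
python3 -m pendant '[[[0,0,-0.2,0,0,0,-1],[0,0,-0.4,0,0,0,-1],[0,0,-0.6,0,0,0,-1],[0,0,-0.7,0,0,0,-1],[0,0,-0.7,0,0,0,-1]]]'
python3 -m pendant '[[[0,0,0,0,0,0,-1],[0,0,0,0,0,0,-1],[0,0,0,0,0,0,0.36],[0,0,0,0,0,0,0.36],[0,0,0,0,0,0,0.36]]]'
python3 -m pendant '[[[0,0,0.2,0,0,0,0.36],[0,0,0.5,0,0,0,0.36],[0,0,0.95,0,0,0,0.36],[0,0,0.95,0,0,0,0.36],[0,0,0.95,0,0,0,0.36]]]'
python3 - <<'E'
from h import *
s=snap('wrist','w6'); W=cloud(s); print(robot.state()['tcp_pos'])
m=(abs(W[:,:,2]-.056)<.004)&(np.hypot(W[:,:,0]-.48,W[:,:,1]+.308)<.07)
print('block',cv2.minAreaRect(W[m][:,:2].astype(np.float32)),np.median(W[m][:,2]),np.ptp(np.percentile(W[m][:,2],[5,95])))
E
```

```text
time: 27.5
tcp_pos: [0.4806, -0.3063, 0.1235]
eef_rot: [-2.421, -1.999, -0.0]
ft_force: [-0.4, -0.4, -0.1]
grip_width: 0.0446
time: 28.0
tcp_pos: [0.4801, -0.3094, 0.0387]
eef_rot: [-2.424, -1.995, 0.001]
ft_force: [0.3, -0.4, -1.2]
grip_width: 0.0445
time: 28.5
tcp_pos: [0.4809, -0.3099, 0.0404]
eef_rot: [2.425, 1.995, 0.0]
ft_force: [0.1, -0.5, -0.1]
grip_width: 0.0631
time: 29.0
tcp_pos: [0.482, -0.3108, 0.1565]
eef_rot: [2.422, 1.993, 0.001]
ft_force: [-0.1, 0.6, 0.1]
grip_width: 0.064
[ 0.48067031 -0.30965767  0.15420344]
block ((0.4810539186000824, -0.30944690108299255), (0.07970628887414932, 0.04504457861185074), 78.82420349121094) 0.055199565514433224 0.0023265201466638463
```

View pics/w6.png

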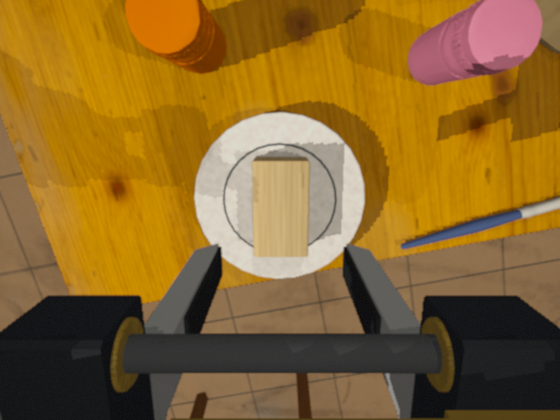

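```bash
python3 - <<'E'
from h import *
s=snap('wrist'); print(ray(s,279.5,197.5,.026)); W=cloud(s)
hsv=cv2.cvtColor(s['pixels'],cv2.COLOR_RGB2HSV)
m=(hsv[:,:,1]<60)&(abs(W[:,:,2]-.026)<.006)&(np.hypot(W[:,:,0]-.48,W[:,:,1]+.308)<.09)
print(cv2.minEnclosingCircle(W[m][:,:2].astype(np.float32)))
E
```

```text
[ 0.47974081 -0.30370975  0.026     ]
((0.4806116819381714, -0.307835191488266), 0.0747917890548706)
```

Disc centre (0.4806,-0.3078), block centre (0.4811,-0.3094): 2 mm off and flat. Now for the paint bottle.

```bash

python3 -m pendant '[[[-0.125,0.845,0.1,0,0,-0.146,0.49],[-0.125,0.845,0.1,0,0,-0.146,0.49],[-0.125,0.845,0.1,0,0,-0.146,0.49],[-0.125,0.845,0.1,0,0,-0.146,0.49],[-0.125,0.845,0.1,0,0,-0.146,0.49]]]'
python3 -m pendant '[[[-0.125,0.845,0,0,0,-0.146,0.49],[-0.125,0.845,0,0,0,-0.146,0.49],[-0.125,0.845,0,0,0,-0.146,0.49],[-0.125,0.845,0,0,0,-0.146,0.49],[-0.125,0.845,0,0,0,-0.146,0.49]]]'
python3 -m pendant '[[[-0.125,0.845,0,0,0,-0.146,0.49],[-0.125,0.845,0,0,0,-0.146,0.49],[-0.125,0.845,0,0,0,-0.146,0.49],[-0.125,0.845,0,0,0,-0.146,0.49],[-0.125,0.845,0,0,0,-0.146,0.49]]]'
python3 -m pendant '[[[-0.125,0.845,0,0,0,0,0.49],[-0.125,0.845,0,0,0,0,0.49],[-0.125,0.845,0,0,0,0,0.49],[-0.125,0.845,0,0,0,0,0.49],[-0.125,0.845,0,0,0,0,0.49]]]'
python3 -m pendant '[[[-0.125,0.845,0,0,0,0,0.49],[-0.125,0.845,0,0,0,0,0.49],[-0.125,0.845,0,0,0,0,0.49],[-0.125,0.845,0,0,0,0,0.49],[-0.125,0.845,0,0,0,0,0.49]]]'
python3 -m pendant '[[[-0.125,0.845,0,0,0,0,0.49],[-0.125,0.845,0,0,0,0,0.49],[-0.125,0.845,0,0,0,0,0.49],[-0.125,0.845,0,0,0,0,0.49],[-0.125,0.845,0,0,0,0,0.49]]]'
cat > see.py <<'E'
from h import *
import sys
s=snap('wrist'); w=cloud(s).reshape(-1,3); st=robot.state(); t=st['tcp_pos']
Y=R.from_rotvec(st['eef_rot']).as_matrix()[:,1]; print('tcp',t.round(4),'jaw',np.degrees(np.arctan2(Y[1],Y[0])).round(2))
x,y,z=map(float,sys.argv[1:4])
m=(abs(w[:,2]-z)<.006)&(np.hypot(w[:,0]-x,w[:,1]-y)<.035)
e=cv2.minEnclosingCircle(w[m][:,:2].astype(np.float32)); print(m.sum(),np.round(e[0],4),round(e[1],4),'zmed',np.median(w[m][:,2]).round(4),'shift units',((np.array(e[0])-t[:2])/.12).round(3))
E
python3 see.py .3906 .2985 .099
```

```text
time: 29.6
tcp_pos: [0.4649, -0.208, 0.1644]
eef_rot: [-2.812, -1.395, 0.002]
ft_force: [0.6, -0.8, -0.0]
grip_width: 0.0701
time: 30.1
tcp_pos: [0.4508, -0.1078, 0.1655]
eef_rot: [3.058, 0.72, -0.001]
ft_force: [0.6, -1.4, 0.1]
grip_width: 0.0702
time: 30.6
tcp_pos: [0.4362, -0.0062, 0.1658]
eef_rot: [3.141, 0.005, 0.0]
ft_force: [0.2, 0.8, -0.2]
grip_width: 0.0701
time: 31.1
tcp_pos: [0.4213, 0.0945, 0.1658]
eef_rot: [3.141, 0.001, 0.0]
ft_force: [0.4, 0.4, -1.0]
grip_width: 0.07
time: 31.6
tcp_pos: [0.4063, 0.1956, 0.1657]
eef_rot: [3.141, -0.002, -0.0]
ft_force: [0.8, 0.1, 0.6]
grip_width: 0.0706
time: 32.1
tcp_pos: [0.3912, 0.2968, 0.1656]
eef_rot: [3.14, -0.002, -0.001]
ft_force: [-0.2, 0.4, 0.2]
grip_width: 0.0698
tcp [0.3912 0.2968 0.1657] jaw -90.11
2218 [0.3909 0.2981] 0.0197 zmed 0.0981 shift units [-0.003  0.01 ]
```

```bash

python3 -m pendant '[[[0,0.008,-0.2,0,0,0,0.49],[0,0.008,-0.4,0,0,0,0.49],[0,0.008,-0.54,0,0,0,0.49],[0,0.008,-0.54,0,0,0,0.49]]]'
python3 -m pendant '[[[0,0,-0.2,0,0,0,0.49],[0,0,-0.4,0,0,0,0.49],[0,0,-0.53,0,0,0,0.49],[0,0,-0.53,0,0,0,0.49],[0,0,-0.53,0,0,0,0.49]]]'
python3 -m pendant '[[[0,0,0,0,0,0,-1],[0,0,0,0,0,0,-1],[0,0,0,0,0,0,-1],[0,0,0,0,0,0,-1],[0,0,0,0,0,0,-1]]]' 20
python3 -m pendant '[[[0,0,0.1,0,0,0,-1],[0,0,0.3,0,0,0,-1],[0,0,0.6,0,0,0,-1],[0,0,0.88,0,0,0,-1],[0,0,0.88,0,0,0,-1]]]'
python3 -m pendant '[[[0.15,-0.16,0,0,0,0,-1],[0.33,-0.35,0,0,0,0,-1],[0.54,-0.58,0,0,0,0,-1],[0.746,-0.807,0,0,0,0,-1]]]'
python3 -m pendant '[[[0.18,-0.2,0,0,0,0,-1],[0.36,-0.4,0,0,0,0,-1],[0.54,-0.58,0,0,0,0,-1],[0.746,-0.807,0,0,0,0,-1]]]'
python3 -m pendant '[[[0,-0.2,0,0,0,0,-1],[0,-0.4,0,0,0,0,-1],[0,-0.6,0,0,0,0,-1],[0,-0.807,0,0,0,0,-1]]]'
python3 -m pendant '[[[0,-0.2,0,0,0,0,-1],[0,-0.4,0,0,0,0,-1],[0,-0.6,0,0,0,0,-1],[0,-0.807,0,0,0,0,-1],[0,-0.807,0,0,0,0,-1]]]'
python3 -m pendant '[[[0,0,0,0,0,0,-1],[0,0,0,0,0,0,-1],[0,0,0,0,0,0,-1]]]'
python3 see.py .570 -.089 .2
```

```text
time: 32.55
tcp_pos: [0.3889, 0.2969, 0.0985]
eef_rot: [3.138, -0.003, -0.008]
ft_force: [-0.1, -0.7, 1.1]
grip_width: 0.0701
time: 33.05
tcp_pos: [0.3916, 0.2994, 0.0384]
eef_rot: [-3.141, 0.0, -0.002]
ft_force: [0.5, 0.2, 0.5]
grip_width: 0.0698
time: 33.55
tcp_pos: [0.3914, 0.2999, 0.0384]
eef_rot: [-3.141, -0.002, -0.002]
ft_force: [-1.1, -1.2, 6.6]
grip_width: 0.0483
time: 34.05
tcp_pos: [0.3941, 0.3019, 0.1484]
eef_rot: [-3.136, -0.002, -0.015]
ft_force: [1.3, 0.4, -0.9]
grip_width: 0.0486
time: 34.45
tcp_pos: [0.4794, 0.2019, 0.1414]
eef_rot: [3.141, 0.003, -0.004]
ft_force: [0.8, 0.6, -1.8]
grip_width: 0.0484
time: 34.85
tcp_pos: [0.5687, 0.1056, 0.141]
eef_rot: [-3.141, -0.002, 0.006]
ft_force: [-0.1, 0.2, -1.4]
grip_width: 0.0485
time: 35.25
tcp_pos: [0.5682, 0.0086, 0.141]
eef_rot: [-3.141, -0.001, 0.005]
ft_force: [-0.6, -0.1, -1.7]
grip_width: 0.0483
time: 35.75
tcp_pos: [0.5685, -0.09, 0.1413]
eef_rot: [3.142, -0.004, -0.004]
ft_force: [0.7, 0.4, -1.5]
grip_width: 0.0485
time: 36.05
tcp_pos: [0.5693, -0.0864, 0.1426]
eef_rot: [-3.141, -0.003, 0.001]
ft_force: [-0.5, 1.1, -1.4]
grip_width: 0.0487
tcp [ 0.5694 -0.0865  0.1428] jaw -89.87
7420 [ 0.5787 -0.0889] 0.0339 zmed 0.2021 shift units [ 0.077 -0.02 ]
```

```bash

python3 -m pendant '[[[0.005,-0.01,-0.25,0,0,0,-1],[0.005,-0.01,-0.5,0,0,0,-1],[0.005,-0.01,-0.7,0,0,0,-1],[0.005,-0.01,-0.74,0,0,0,-1],[0.005,-0.01,-0.74,0,0,0,-1]]]'
python3 -m pendant '[[[0,0,-0.03,0,0,0,-1],[0,0,-0.055,0,0,0,-1],[0,0,-0.055,0,0,0,-1],[0,0,-0.055,0,0,0,-1]]]'
python3 -m pendant '[[[0,0,0,0,0,0,-1],[0,0,0,0,0,0,0.49],[0,0,0,0,0,0,0.49],[0,0,0,0,0,0,0.49],[0,0,0,0,0,0,0.49]]]'
python3 -m pendant '[[[0,0,0.2,0,0,0,0.49],[0,0,0.5,0,0,0,0.49],[0,0,0.98,0,0,0,0.49],[0,0,0.98,0,0,0,0.49],[0,0,0.98,0,0,0,0.49]]]'
python3 see.py .570 -.089 .106
```

```text
time: 36.6
tcp_pos: [0.5696, -0.0881, 0.0535]
eef_rot: [-3.141, -0.003, 0.003]
ft_force: [0.0, -0.1, -1.9]
grip_width: 0.0487
time: 37.0
tcp_pos: [0.5707, -0.089, 0.0483]
eef_rot: [3.141, 0.001, 0.002]
ft_force: [-0.1, 0.6, -2.0]
grip_width: 0.0484
time: 37.5
tcp_pos: [0.5704, -0.0889, 0.0479]
eef_rot: [3.142, 0.001, 0.001]
ft_force: [0.4, -0.3, -0.3]
grip_width: 0.07
time: 38.0
tcp_pos: [0.5722, -0.0894, 0.1682]
eef_rot: [3.14, 0.001, 0.009]
ft_force: [0.4, 0.1, -0.6]
grip_width: 0.0702
tcp [ 0.5704 -0.0889  0.1656] jaw -89.95
2273 [ 0.5698 -0.0904] 0.0198 zmed 0.1051 shift units [-0.006 -0.012]
```

The paint bottle is back within 1 mm. On to the glitter jar.

```bash

python3 -m pendant '[[[-0.217,0.817,0,0,0,0,0.36],[-0.217,0.817,0,0,0,0,0.36],[-0.217,0.817,0,0,0,0,0.36],[-0.217,0.817,0,0,0,0,0.36]]]'
python3 -m pendant '[[[-0.217,0.817,0,0,0,0,0.36],[-0.217,0.817,0,0,0,0,0.36],[-0.217,0.817,0,0,0,0,0.36],[-0.217,0.817,0,0,0,0,0.36]]]'
python3 -m pendant '[[[-0.217,0.817,0,0,0,0,0.36],[-0.217,0.817,0,0,0,0,0.36],[-0.217,0.817,0,0,0,0,0.36],[-0.217,0.817,0,0,0,0,0.36]]]'
python3 -m pendant '[[[-0.217,0.817,0,0,0,0,0.36],[-0.217,0.817,0,0,0,0,0.36],[-0.217,0.817,0,0,0,0,0.36],[-0.217,0.817,0,0,0,0,0.36],[-0.217,0.817,0,0,0,0,0.36]]]'
python3 see.py .466 .3027 .110
```

```text
time: 38.45
tcp_pos: [0.5423, 0.0104, 0.1628]
eef_rot: [-3.141, -0.005, 0.007]
ft_force: [-0.5, -0.2, -0.2]
grip_width: 0.0638
time: 38.85
tcp_pos: [0.5178, 0.1069, 0.1641]
eef_rot: [3.141, 0.003, -0.003]
ft_force: [0.5, 1.0, 0.2]
grip_width: 0.0642
time: 39.25
tcp_pos: [0.4926, 0.2043, 0.1646]
eef_rot: [3.14, 0.002, -0.001]
ft_force: [0.5, -0.2, 0.9]
grip_width: 0.0637
time: 39.75
tcp_pos: [0.4672, 0.3011, 0.1649]
eef_rot: [3.14, -0.003, -0.0]
ft_force: [-0.5, -0.6, 0.7]
grip_width: 0.0639
tcp [0.4671 0.3011 0.165 ] jaw -90.13
3047 [0.466  0.3026] 0.0218 zmed 0.1096 shift units [-0.009  0.013]
```

```bash

python3 -m pendant '[[[-0.005,0.01,-0.2,0,0,0,0.36],[-0.005,0.01,-0.4,0,0,0,0.36],[-0.005,0.01,-0.47,0,0,0,0.36],[-0.005,0.01,-0.47,0,0,0,0.36]]]'
python3 -m pendant '[[[0,0,-0.2,0,0,0,0.36],[0,0,-0.4,0,0,0,0.36],[0,0,-0.45,0,0,0,0.36],[0,0,-0.45,0,0,0,0.36],[0,0,-0.45,0,0,0,0.36]]]'
python3 -m pendant '[[[0,0,0,0,0,0,-1],[0,0,0,0,0,0,-1],[0,0,0,0,0,0,-1],[0,0,0,0,0,0,-1],[0,0,0,0,0,0,-1]]]' 20
python3 -m pendant '[[[0,0,0.08,0,0,0,-1],[0,0,0.25,0,0,0,-1],[0,0,0.42,0,0,0,-1],[0,0,0.58,0,0,0,-1],[0,0,0.58,0,0,0,-1]]]'
python3 -m pendant '[[[0.06,-0.15,0,0,0,0,-1],[0.15,-0.4,0,0,0,0,-1],[0.25,-0.65,0,0,0,0,-1],[0.322,-0.854,0,0,0,0,-1]]]'
python3 -m pendant '[[[0.08,-0.22,0,0,0,0,-1],[0.16,-0.44,0,0,0,0,-1],[0.25,-0.65,0,0,0,0,-1],[0.322,-0.854,0,0,0,0,-1]]]'
python3 -m pendant '[[[0.08,-0.22,0,0,0,0,-1],[0.16,-0.44,0,0,0,0,-1],[0.25,-0.65,0,0,0,0,-1],[0.322,-0.854,0,0,0,0,-1],[0.322,-0.854,0,0,0,0,-1]]]'
python3 -m pendant '[[[0,0,0,0,0,0,-1],[0,0,0,0,0,0,-1],[0,0,0,0,0,0,-1]]]'
```

```text
time: 40.2
tcp_pos: [0.4648, 0.3027, 0.1073]
eef_rot: [3.14, -0.002, -0.005]
ft_force: [0.3, 1.0, 0.6]
grip_width: 0.0644
time: 40.7
tcp_pos: [0.4668, 0.3049, 0.0564]
eef_rot: [-3.141, -0.001, -0.004]
ft_force: [0.7, -0.7, 0.1]
grip_width: 0.064
time: 41.2
tcp_pos: [0.4661, 0.3046, 0.0557]
eef_rot: [-3.141, -0.002, -0.002]
ft_force: [-0.3, -1.0, 4.8]
grip_width: 0.0436
time: 41.7
tcp_pos: [0.4675, 0.3057, 0.1276]
eef_rot: [-3.139, -0.001, -0.009]
ft_force: [-0.5, -0.3, 0.0]
grip_width: 0.0432
time: 42.1
tcp_pos: [0.5036, 0.2006, 0.1231]
eef_rot: [3.141, 0.001, -0.003]
ft_force: [0.1, 0.2, -1.1]
grip_width: 0.0434
time: 42.5
tcp_pos: [0.5422, 0.0985, 0.123]
eef_rot: [-3.141, -0.001, 0.003]
ft_force: [1.0, 0.4, -1.5]
grip_width: 0.0437
time: 43.0
tcp_pos: [0.5816, -0.0057, 0.1231]
eef_rot: [3.141, -0.004, -0.002]
ft_force: [-0.5, 0.2, 0.2]
grip_width: 0.0436
time: 43.3
tcp_pos: [0.5807, -0.0018, 0.124]
eef_rot: [-3.141, -0.003, 0.002]
ft_force: [0.4, -0.7, -1.8]
grip_width: 0.0439
```

```bash

python3 -m pendant '[[[0.01,-0.012,-0.2,0,0,0,-1],[0.01,-0.012,-0.4,0,0,0,-1],[0.01,-0.012,-0.46,0,0,0,-1],[0.01,-0.012,-0.505,0,0,0,-1],[0.01,-0.012,-0.505,0,0,0,-1]]]'
python3 -m pendant '[[[0,0,0,0,0,0,-1],[0,0,0,0,0,0,0.36],[0,0,0,0,0,0,0.36],[0,0,0,0,0,0,0.36],[0,0,0,0,0,0,0.36]]]'
python3 -m pendant '[[[0,0,0.2,0,0,0,0.36],[0,0,0.5,0,0,0,0.36],[0,0,0.98,0,0,0,0.36],[0,0,0.98,0,0,0,0.36],[0,0,0.98,0,0,0,0.36]]]'
python3 see.py .582 -.005 .117
python3 -m pendant '[[[0,0,0.2,0,0,0,0.36],[0,0,0.2,0,0,0,0.36]]]'
python3 -m pendant '[[[-0.115,0.87,0,0,0,0,0.36],[-0.115,0.87,0,0,0,0,0.36],[-0.115,0.87,0,0,0,0,0.36],[-0.115,0.87,0,0,0,0,0.36]]]'
python3 -m pendant '[[[-0.115,0.87,0,0,0,0,0.36],[-0.115,0.87,0,0,0,0,0.36],[-0.115,0.87,0,0,0,0,0.36],[-0.115,0.87,0,0,0,0,0.36]]]'
python3 -m pendant '[[[-0.115,0.87,0,0,0,0,0.36],[-0.115,0.87,0,0,0,0,0.36],[-0.115,0.87,0,0,0,0,0.36],[-0.115,0.87,0,0,0,0,0.36],[-0.115,0.87,0,0,0,0,0.36]]]'
python3 see.py .541 .307 .158
```

```text
time: 43.8
tcp_pos: [0.5827, -0.0039, 0.0639]
eef_rot: [-3.142, -0.002, -0.0]
ft_force: [0.8, 0.1, -0.5]
grip_width: 0.044
time: 44.3
tcp_pos: [0.5829, -0.0044, 0.0643]
eef_rot: [3.141, 0.001, 0.001]
ft_force: [0.2, 0.2, -0.5]
grip_width: 0.0635
time: 44.8
tcp_pos: [0.5846, -0.0047, 0.1845]
eef_rot: [3.141, 0.001, 0.01]
ft_force: [-0.9, 0.3, -1.4]
grip_width: 0.0636
tcp [ 0.5828 -0.0044  0.1819] jaw -89.95
2779 [ 0.5837 -0.0044] 0.022 zmed 0.1166 shift units [ 0.008 -0.   ]
time: 45.05
tcp_pos: [0.5831, -0.0045, 0.2056]
eef_rot: [3.141, 0.001, 0.002]
ft_force: [-0.3, 0.0, 0.7]
grip_width: 0.064
time: 45.45
tcp_pos: [0.5673, 0.1013, 0.203]
eef_rot: [3.141, 0.006, -0.006]
ft_force: [-0.7, 0.3, 0.4]
grip_width: 0.064
time: 45.85
tcp_pos: [0.5547, 0.2041, 0.2041]
eef_rot: [3.14, 0.003, -0.003]
ft_force: [0.3, -0.7, -0.0]
grip_width: 0.0641
time: 46.35
tcp_pos: [0.5419, 0.3065, 0.2049]
eef_rot: [3.14, -0.002, -0.001]
ft_force: [0.4, 0.1, 0.2]
grip_width: 0.0637
tcp [0.5419 0.3064 0.2051] jaw -90.11
2586 [0.5408 0.3073] 0.0196 zmed 0.1574 shift units [-0.009  0.007]
```

```bash

python3 -m pendant '[[[-0.007,0.005,-0.2,0,0,0,0.36],[-0.007,0.005,-0.4,0,0,0,0.36],[-0.007,0.005,-0.54,0,0,0,0.36],[-0.007,0.005,-0.54,0,0,0,0.36]]]'
python3 -m pendant '[[[0,0,-0.2,0,0,0,0.36],[0,0,-0.4,0,0,0,0.36],[0,0,-0.54,0,0,0,0.36],[0,0,-0.54,0,0,0,0.36],[0,0,-0.54,0,0,0,0.36]]]'
python3 -m pendant '[[[0,0,0,0,0,0,-1],[0,0,0,0,0,0,-1],[0,0,0,0,0,0,-1],[0,0,0,0,0,0,-1],[0,0,0,0,0,0,-1]]]' 20
python3 -m pendant '[[[0,0,0.08,0,0,0,-1],[0,0,0.25,0,0,0,-1],[0,0,0.42,0,0,0,-1],[0,0,0.58,0,0,0,-1],[0,0,0.58,0,0,0,-1]]]'
python3 -m pendant '[[[0.04,-0.18,0,0,0,0,-1],[0.08,-0.4,0,0,0,0,-1],[0.14,-0.7,0,0,0,0,-1],[0.204,-0.988,0,0,0,0,-1]]]'
python3 -m pendant '[[[0.05,-0.25,0,0,0,0,-1],[0.1,-0.5,0,0,0,0,-1],[0.15,-0.75,0,0,0,0,-1],[0.204,-0.988,0,0,0,0,-1],[0.204,-0.988,0,0,0,0,-1]]]'
python3 -m pendant '[[[0,0,0,0,0,0,-1],[0,0,0,0,0,0,-1],[0,0,0,0,0,0,-1]]]'
```

```text
time: 46.8
tcp_pos: [0.5387, 0.3065, 0.1373]
eef_rot: [3.139, -0.003, -0.01]
ft_force: [0.0, -0.5, 0.2]
grip_width: 0.064
time: 47.3
tcp_pos: [0.5414, 0.3089, 0.077]
eef_rot: [-3.141, 0.0, -0.002]
ft_force: [1.2, -0.5, 0.9]
grip_width: 0.0642
time: 47.8
tcp_pos: [0.5411, 0.3096, 0.0769]
eef_rot: [-3.141, -0.002, -0.003]
ft_force: [0.6, -0.8, 4.2]
grip_width: 0.0403
time: 48.3
tcp_pos: [0.5424, 0.3106, 0.149]
eef_rot: [-3.139, -0.002, -0.009]
ft_force: [0.8, -0.1, 0.1]
grip_width: 0.0404
time: 48.7
tcp_pos: [0.5638, 0.1899, 0.144]
eef_rot: [3.141, 0.003, -0.004]
ft_force: [0.9, 0.2, -1.2]
grip_width: 0.0402
time: 49.2
tcp_pos: [0.5892, 0.069, 0.1441]
eef_rot: [3.14, -0.005, -0.003]
ft_force: [-0.8, -0.3, -0.8]
grip_width: 0.0403
time: 49.5
tcp_pos: [0.5888, 0.0736, 0.1451]
eef_rot: [-3.141, -0.004, 0.001]
ft_force: [1.0, 0.3, -0.7]
grip_width: 0.0405
```

```bash

python3 -m pendant '[[[0.008,-0.016,-0.2,0,0,0,-1],[0.008,-0.016,-0.4,0,0,0,-1],[0.008,-0.016,-0.46,0,0,0,-1],[0.008,-0.016,-0.505,0,0,0,-1],[0.008,-0.016,-0.505,0,0,0,-1]]]'
python3 -m pendant '[[[0,0,0,0,0,0,-1],[0,0,0,0,0,0,0.36],[0,0,0,0,0,0,0.36],[0,0,0,0,0,0,0.36],[0,0,0,0,0,0,0.36]]]'
python3 -m pendant '[[[0,0,0.2,0,0,0,0.36],[0,0,0.5,0,0,0,0.36],[0,0,0.98,0,0,0,0.36],[0,0,0.98,0,0,0,0.36],[0,0,0.98,0,0,0,0.36]]]'
python3 see.py .590 .070 .165
python3 -m pendant '[[[-0.2,0,0.5,0,0,0,0.36],[-0.2,0,0.5,0,0,0,0.36],[-0.2,0,0.5,0,0,0,0.36],[-0.2,0,0.5,0,0,0,0.36]]]'
python3 -m pendant '[[[-0.9,0,0.3,0,0,0,0.36],[-0.9,0,0.3,0,0,0,0.36],[-0.9,0,0.3,0,0,0,0.36],[-0.9,0,0.3,0,0,0,0.36],[-0.9,0,0.3,0,0,0,0.36]]]'
python3 see.py .583 -.0048 .117; python3 see.py .5697 -.0897 .106; python3 see.py .427 -.044 .058
python3 -c "
from h import *
snap('side','s9')
w=cloud(snap('scene')).reshape(-1,3); m=(abs(w[:,2]-.056)<.005)&(np.hypot(w[:,0]-.481,w[:,1]+.309)<.06); print(cv2.minAreaRect(w[m][:,:2].astype(np.float32)))"
```

```text
time: 50.0
tcp_pos: [0.5905, 0.0709, 0.0851]
eef_rot: [3.142, 0.003, 0.001]
ft_force: [-0.6, 0.1, -0.9]
grip_width: 0.0406
time: 50.5
tcp_pos: [0.5905, 0.0704, 0.0852]
eef_rot: [3.142, 0.001, 0.001]
ft_force: [0.7, 0.3, 0.3]
grip_width: 0.0637
time: 51.0
tcp_pos: [0.5922, 0.0704, 0.2055]
eef_rot: [3.141, 0.001, 0.01]
ft_force: [0.7, 0.3, -0.3]
grip_width: 0.0634
tcp [0.5905 0.0704 0.2029] jaw -89.95
2736 [0.5912 0.0707] 0.0195 zmed 0.1644 shift units [0.006 0.002]
time: 51.45
tcp_pos: [0.5658, 0.0704, 0.2606]
eef_rot: [-3.142, -0.001, 0.003]
ft_force: [-0.1, -0.1, 1.4]
grip_width: 0.064
time: 51.95
tcp_pos: [0.4582, 0.0704, 0.2968]
eef_rot: [-3.142, -0.001, 0.003]
ft_force: [-0.1, 0.2, -0.3]
grip_width: 0.0638
tcp [0.4585 0.0703 0.2968] jaw -89.96
1857 [ 0.5832 -0.0041] 0.0217 zmed 0.1166 shift units [ 1.039 -0.62 ]
tcp [0.4586 0.0703 0.2969] jaw -89.96
1358 [ 0.5694 -0.0898] 0.0199 zmed 0.105 shift units [ 0.923 -1.334]
tcp [0.4587 0.0703 0.2971] jaw -89.96
2544 [ 0.4271 -0.044 ] 0.035 zmed 0.0542 shift units [-0.264 -0.952]
((0.4796159863471985, -0.3089519143104553), (0.08173582702875137, 0.04811202734708786), 80.35619354248047)
```

View pics/s9.png

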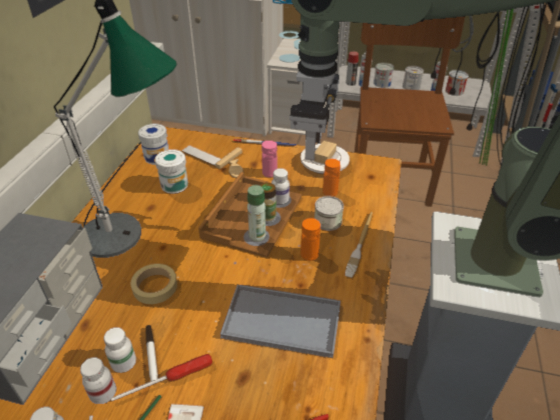

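The side view shows glue (257,213), jar (269,200) and paint (281,186) upright in the tidy. The block is on the turntable (326,152), the tin is in place (328,212), the tray is empty, and the gripper is clear and high.

```bash
python3 -m pendant '[[[0,0,0,0,0,0,0.36],[0,0,0,0,0,0,0.36],[0,0,0,0,0,0,0.36]]]'; python3 -c "
from cell import robot
print(robot.sign_off())"
```

```text
time: 52.5
tcp_pos: [0.4584, 0.0704, 0.2984]
eef_rot: [-3.142, -0.001, 0.0]
ft_force: [-0.7, -0.1, -0.2]
grip_width: 0.064
the job is handed in; nothing more can be done
None
```

The job is done and handed in at about 52.5 s. I parked all three containers upright in the side tray, laid the block on the turntable, then put paint, glitter and glue back in the tidy.

My last checks from the cameras, with no verdict reported at hand-in:
- **Block:** it lies flat, about 2 mm from the turntable centre.
- **Containers:** all three stand upright, each within about 2 mm of where it started.
- **Nail tin:** its position is unchanged.
- **Robot:** the gripper is open and clear, touching nothing.
- **Disagreements:** the estimates of the turntable centre differed. The early scene and side camera fits were up to 8 mm apart. One later ring estimate put the centre about 4 mm from the close wrist-camera fit. I used the wrist view, which agreed with the turntable's known 75 mm radius. By the ring estimate, the block would still be within the 15 mm limit.

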